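# Lock the board holder's boom in its hinged tube clamp

### The arm

A 7-joint arm with a two-finger parallel gripper is mounted at the origin on the work surface. World frame = base frame: x ahead of the robot, y to its left, z up, the work surface at z = 0. Lengths are in m, angles in degrees, forces in N, time in s.
With the tool pointing down it reaches from about 0.425 to 0.875 m from the base axis. Payload 4.7 kg.
Tool frame: the origin (TCP) lies between the finger pads; the fingertips stand 8 mm ahead of it and the grasp point (between the pads) lies 11 mm behind it; z points along the fingers, y is the line along which they close (so a half turn about z gives the same grasp; the last joint's range is limited). The gripper opens to 87 mm and grips with 3 to 60 N. Pads are 19 mm wide; open, the fingers measure 117 mm over their backs; the gripper's body (75 mm by 190 mm) begins 51 mm behind the grasp point.
Start: joints at [76.266, 18.392, -4.016, 83.108, 1.295, 78.541, -3.26], TCP at [0.163, -0.629, 0.231] pointing down, gripper open.
Joint ranges: [-163.93, 163.93], [-17.29, 119.83], [-79.2, 71.16], [3.27, 140.29], [-89.18, 269.18], [5.43, 117.66], [-154.24, 154.24]. Speed limits (degrees/s): [147.25, 147.25, 180, 180, 180, 180, 180].

### API

Orientations are given as [roll, pitch, yaw] about the fixed x, y, z axes, in that order (R = Rz(yaw) Ry(pitch) Rx(roll)).
In Python, from cell import env, viewer gives the robot as it stands. The module is installed in compiled form; this text tells all that it offers.
- The arm moves only by the tool arm_command, never from a script. Its argument "series" is a list of rows, each a list of 2 entries, a list of its own where there are three numbers: the shift along the tool's x, y, z in mm, then the turn about the tool's z in rad. A call has exactly 5 rows; each row is the pose to reach, as a shift and turn from the pose commanded when the call began, along the tool's axes at that moment; what a row does not reach only later rows make up. A row lasts 1/10 s, in which the tool goes at most 50 mm and 8.59 degrees, less where a joint would pass 70% of its speed; a pose out of reach is approached as far as the arm can. A call with a gripper value outside its range is refused whole. "grip" is the gripper command: -1 is fully open, 1 is shut, values between are in proportion, set as the call begins (left out, the last holds). The fingers move at their own pace and stop on an object; "grip_force" is the grip in N (left out, the last holds). Time passes only in rows, so rows that repeat a pose let the fingers close, or fill a call up. It gives the time, the measured TCP pose, the force, the opening and the grip force at its end, in the units of the state.
- env.get_obs(): the state, without advancing time (a new reading comes with each control period).
- viewer.read_camera(name): name is "side" or "top" or "wrist"; returns (picture, depth): 420x560x3 uint8, blue, green, red; 420x560 float32, m along the optical axis (not along the pixel's ray), 0 where there is no reading.
- viewer.calibration(name): a dict with "K" (3x3 intrinsics, pixels), "dist" ([k1, k2, p1, p2, k3] as OpenCV has them; the pictures are not rectified), "T" (4x4, takes a point from camera to world coordinates); the wrist camera has in their place "hand_eye" (4x4, takes a point from camera to tool coordinates, whose origin is the TCP and whose axes are the flange's). Camera axes: x right, y up, looking along -z (the intrinsics and any distortion apply to the point x, -y, -z); pixel columns grow to the right and rows downward; lengths in m; the calibration is good to about 2 mm. A picture is of the moment at which its call begins: read the wrist's pose just before it. calibration takes no time and is no camera call.
- env.sign_off(): hands the job in; it is judged then, once.
The state is a dict: "time_s": time; "qpos": joint angles; "joint_velocities": joint speeds; "effort": joint torques, N m; "tool_pos": TCP position; "tool_rot": TCP orientation; "force": force on the tool from outside, world axes, zero at the start; "wrist_torque": the same for the moment, N m; "grip_width": finger opening in m; "grasp_force": force on a finger pad.
Only numpy, scipy, OpenCV 4.12 (cv2) and the standard library are available. Lean on these libraries where they do the work, as an engineer would, in place of code of your own. Each camera call takes 0.05 s, during which the arm holds its last target. There are 200 camera calls.

### The job

Lock the circuit-board holder's boom in its tube clamp: first slide the boom along until the thick sleeve on it butts against the side of the open clamp. Then swing the clamp's hinged half over the tube until it is fully shut, and last swing the bolt up into the slot of the shut half's lug until it stands upright, fully home in the slot. Leave the spool, the tray and the tweezers where they are.

Things in the scene. Friction and masses are not known exactly. Their poses are not given: they have to be found in the camera images.
- stand: Dark steel stand, fixed. Origin at bench level under the middle of the clamp; x points from the clamp's hinge side to its bolt side, y along the boom towards the circuit board, z up. Base plate 130 x 300 x 12 mm, centred at y = -20 mm. Tube axis along y at x = 0, z = 100 mm. The clamp spans y = -20 to +20 mm; a closed bearing ring of 47 mm outer diameter is at y = -120 mm.
- boom (a joint): Slide of the boom along the stand's y, in m: 0 = sleeve against the clamp's side (hard stop), grows as the boom is drawn out towards +y, up to 0.07. About 3 N of friction; stays where left.
- sleeve_grip (a point): On the axis of the boom's thick sleeve, 15 mm short of its end away from the clamp (stand y = 65 mm when home). Aluminium tube 30 mm in diameter; sleeve 44 mm in diameter, 60 mm long, axis 100 mm above the bench; can be gripped from above across its diameter, along the stand's x. A black clip begins 83 mm beyond this point and holds a circuit board, 75 x 55 mm.
- cap (a joint): Hinge of the clamp's upper half, in rad: 0 = shut over the tube (hard stop), grows as it swings up and back towards the stand's -x, up to 2.2 (pi/2 = lug straight up). Stiff: needs about 2 N at the lug, stays where left.
- cap_hinge (a point): Hinge pin of the clamp's upper half (axis along the stand's y), in the stand's frame at x = -38, y = 0, z = 100 mm.
- cap_lug (a point): Middle of the hinged half's lug, a steel plate 40 mm wide (stand's y), 10 mm thick, 58 to 98 mm from the hinge. The point is 86 mm out from the hinge and 5 mm above the hinge plane (shut: stand x = 48, z = 105 mm). An 11 mm slot, open at the lug's outer end, takes the bolt. The half ring reaches 23.5 mm from the tube's axis. The lug can be gripped over its 40 mm width (turns stiffly there), or pushed.
- bolt (a joint): Swing of the bolt about its pivot, in rad: 0 = upright, home in the slot (hard stop), grows as it swings outwards towards the stand's +x, up to 1.9 (pi/2 = lying level). Stiff: needs about 1.5 N at the nut, stays where left.
- bolt_pivot (a point): Pivot pin of the swing bolt (axis along the stand's y), in the stand's frame at x = 48, y = 0, z = 68 mm.
- bolt_nut (a point): Centre of the round steel nut at the bolt's free end, 54 mm from the pivot. Nut 22 mm in diameter, 20 mm long; a 5 mm stub stands beyond it; shank 8 mm. Upright, its underside is 2 mm above the shut lug, its centre 122 mm above the bench. Can be gripped across its diameter along the stand's y (it turns stiffly there), or pushed. With the bolt up first, the lug cannot shut.
- spool_center (a point): Centre of a loose upright metal solder spool, 54 mm in diameter, 46 mm high. Bystander.
- tray_center (a point): Centre of a loose black tray, 90 x 130 x 25 mm. Bystander.
- tweezers_center (a point): Middle of loose steel tweezers lying flat, 132 x 13 x 6 mm. Bystander.

How it is judged:
By the outcome, as a careful person would: the job done as asked, in the order asked, and still so for the second after the job is handed in, with the robot touching nothing.
It also fails if it takes over 72 s, if anything falls off the work surface, if the arm or the gripper's body presses on something with over 40 N, if the wrist force passes 120 N, or if a joint passes its speed limit or range.

## Working session

There is one attempt and no reset: what is moved stays moved. The work goes in short steps, Python scripts to look and compute and a tool call to move; the robot and the scene stay as the last step left them, time stands still between calls to the robot, and variables do not carry over. Pictures are saved under pics/ and viewed, at most 10 in all, crops included, and the job is handed in when it is done.

Besides the shell and the picture viewer there is one more tool, called after "Emit:" as name(argument=value, ...), one argument or row to a line, values as JSON. arm_command: Moves the arm, as the interface text tells. Its arguments: {"type":"object","properties":{"series":{"type":"array"},"grip":{"type":"number"},"grip_force":{"type":"number"}},"required":["series"]}

```bash
mkdir -p pics; cat > h.py <<'E'
import numpy as np, cv2
from cell import env, viewer
from scipy.spatial.transform import Rotation as R
def toolT():
    o=env.get_obs();T=np.eye(4);T[:3,3]=o['tool_pos'];T[:3,:3]=R.from_euler('xyz',o['tool_rot'],degrees=True).as_matrix();return T
def look(name):
    c=viewer.calibration(name)
    T=toolT()@np.array(c['hand_eye']) if name=='wrist' else np.array(c['T'])
    p,d=viewer.read_camera(name);return p,d,np.array(c['K']),np.array(c['dist']),T
def cloud(d,K,dist,T):
    h,w=d.shape;u,v=np.meshgrid(np.arange(w),np.arange(h))
    n=cv2.undistortPoints(np.stack([u,v],-1).reshape(-1,1,2).astype(np.float64),K,dist).reshape(h,w,2)
    P=np.stack([n[...,0]*d,-n[...,1]*d,-d],-1);W=P@T[:3,:3].T+T[:3,3];W[d<=0]=np.nan;return W
E
python3 - <<'E'
from h import *
print(env.get_obs())
a=[]
for n in ['side','top']:
    p,d,K,di,T=look(n);W=cloud(d,K,di,T);np.savez(f'{n}.npz',p=p,W=W);a.append(p);print(n,T[:3,3],(d>0).mean())
    cv2.imwrite(f'pics/{n}0.png',p)
E
```

```text
{'time_s': 0.0, 'qpos': array([76.26555511, 18.43885962, -4.01666368, 83.17434853,  1.29450433,
       78.54176573, -3.26086461]), 'joint_velocities': array([-0.01809266,  0.02404772,  0.11907603, -0.03382589, -0.19947386,
        0.10759126,  0.03326037]), 'effort': array([ 2.31048034e-04, -4.91280770e+01, -4.03766111e-01, -3.12522948e+01,
       -6.40312722e-02,  4.39621008e-02,  1.65965721e-04]), 'tool_pos': array([ 0.16304169, -0.62866041,  0.22946878]), 'tool_rot': array([-1.79890248e+02,  4.95157713e-03,  1.45442979e+01]), 'force': array([-0.68962675, -0.18934878, -0.3516288 ]), 'wrist_torque': array([ 0.03660339, -0.03730572,  0.03373406]), 'grasp_force': 0.0, 'grip_width': 0.08714729448511496}
side [ 0.48411476 -1.00434597  0.78557959] 0.9960841836734694
top [ 0.48474745 -0.03539216  0.97398532] 0.9959438775510204
```

View pics/side0.png

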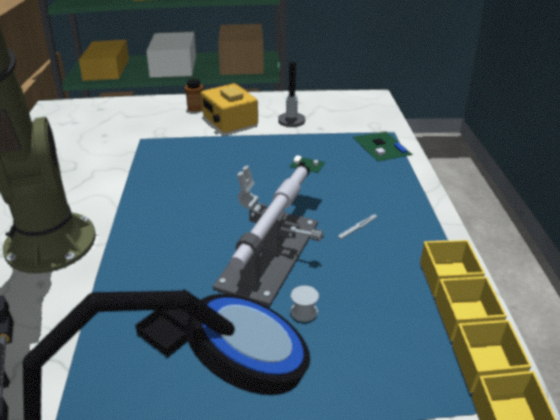

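View pics/top0.png

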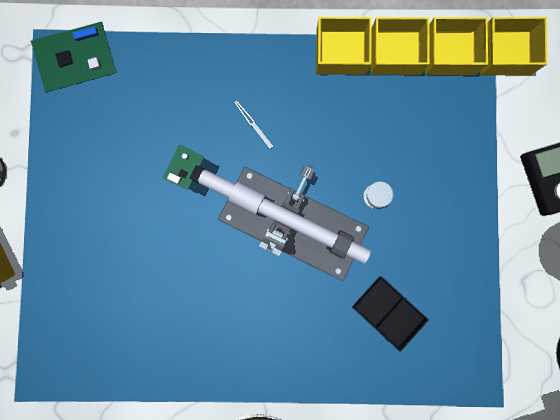

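The top view shows the board at (185,170), the sleeve at about (250,200), the clamp at (285,215), the open cap at (273,240) and the bolt lying out at (307,172). The spool is at (378,195), the tray at (390,313) and the tweezers at (254,125). The side view shows the lamp ring at (250,345). Next I measure the stand's pose.

```bash
python3 - <<'E'
from h import *
z=np.load('top.npz');p=z['p'];W=z['W']
hsv=cv2.cvtColor(p,cv2.COLOR_BGR2HSV)
for u,v in [(285,215),(250,200),(307,172),(273,240),(378,195),(390,313),(254,125),(342,243),(185,165),(100,300)]: print(u,v,W[v,u].round(3))
# base plate: grey, z ~0.012, big
m=((np.abs(W[...,2]-0.012)<0.006)&(hsv[...,1]<90)).astype(np.uint8)
m[:,:200]=0;m[:150]=0;m[300:]=0;m[:,375:]=0
q=np.argwhere((W[...,2]>0.1)&(W[...,2]<0.13)); 
# plate incl. all above it: world xy
pts=W[m>0][:,:2]
r=cv2.minAreaRect(pts.astype(np.float32)*1000);print('plate',r,len(pts)); print(cv2.boxPoints(r))
# tube: top-surface
t=(W[...,2]>0.105)&(W[...,2]<0.127)&(hsv[...,1]<60)
tp=W[t];tp=tp[(tp[:,0]>.3)&(tp[:,0]<.75)]
print(len(tp),tp.mean(0));
l=cv2.fitLine(tp[:,:2].astype(np.float32),cv2.DIST_HUBER,0,1e-4,1e-4).ravel();print('axis',l,np.degrees(np.arctan2(l[1],l[0])))
z2=np.load('side.npz');
for u,v in [(250,345),(120,300),(190,297),(300,380),(304,296),(40,350)]: print('lamp',z2['W'][v,u].round(3))
E
```

```text
285 215 [ 0.531 -0.05   0.114]
250 200 [0.558 0.018 0.123]
307 172 [ 0.62  -0.093  0.083]
273 240 [ 0.483 -0.028  0.159]
378 195 [ 0.579 -0.244  0.044]
390 313 [ 0.333 -0.274  0.017]
254 125 [0.734 0.019 0.006]
342 243 [ 0.479 -0.158  0.123]
185 165 [0.628 0.148 0.1  ]
100 300 [0.35  0.342 0.001]
plate ((527.1593017578125, -112.14886474609375), (372.6731872558594, 198.78077697753906), 61.2093391418457) 5021
[[ 350.31332   -227.584    ]
 [ 524.52185   -323.31897  ]
 [ 704.00525      3.2862701]
 [ 529.79675     99.02124  ]]
3360 [ 0.53351955 -0.0334794   0.11349908]
axis [ 0.418524    0.90820575  0.5300306  -0.04477407] 65.25856
lamp [ 0.478 -0.63   0.348]
lamp [ 0.366 -0.66   0.449]
lamp [ 0.424 -0.635  0.426]
lamp [ 0.559 -0.416  0.001]
lamp [ 0.579 -0.256  0.048]
lamp [ 0.291 -0.69   0.417]
```

```bash
python3 - <<'E'
from h import *
z=np.load('top.npz');p=z['p'];W=z['W'];hsv=cv2.cvtColor(p,cv2.COLOR_BGR2HSV).reshape(-1,3)
P=W.reshape(-1,3);px=np.argwhere(np.ones(p.shape[:2]))
c=np.array([.53,-.0448]);a=np.radians(65.26)
ok=(P[:,2]>.108)&(P[:,2]<.126)
for _ in range(6):
    ey=np.array([np.cos(a),np.sin(a)]);ex=np.array([ey[1],-ey[0]])
    s=(P[:,:2]-c)@ex;t=(P[:,:2]-c)@ey
    m=ok&(abs(s)<.02)&(abs(t)<.24)
    ts=[];ss=[]
    for b in np.arange(-.17,.19,.008):
        k=m&(t>=b)&(t<b+.008)
        if k.sum()>8: ts.append(b+.004);x=s[k];ss.append((np.percentile(x,5)+np.percentile(x,95))/2)
    f=cv2.fitLine(np.c_[ts,ss].astype(np.float32),cv2.DIST_HUBER,0,1e-4,1e-4).ravel()
    c=c+ex*(f[3]-f[2]*f[1]/f[0]); a-=np.arctan(f[1]/f[0])
print(c,np.degrees(a),np.c_[ts,ss].round(4).tolist())
s=(P[:,:2]-c)@ex;t=(P[:,:2]-c)@ey
for b in np.arange(-.18,.2,.004):
    k=(abs(s)<.004)&(t>=b)&(t<b+.004)&(P[:,2]>.05)
    if k.any(): print(round(b+.002,3),round(np.median(P[k,2]),4),hsv[k].mean(0).round().tolist())
# plate
k=(abs(P[:,2]-.012)<.004)&(abs(s)<.09)&(abs(t)<.26)
for lo,hi in [(-.1,-.04),(.04,.1)]:
    kk=k&(s>lo)&(s<hi);print('t',np.percentile(t[kk],[.5,1,99,99.5]).round(4),'s',np.percentile(s[kk],[.5,1,99,99.5]).round(4))
k=(P[:,2]>.135)&(abs(s)<.1)&(abs(t)<.1);print('lug',k.sum(),s[k].min(),s[k].max(),t[k].min(),t[k].max(),P[k,2].max())
k=(P[:,2]>.055)&(P[:,2]<.13)&(s>.03)&(s<.14)&(abs(t)<.08);print('bolt',k.sum())
for b in np.arange(.03,.14,.005):
    q=k&(s>=b)&(s<b+.005)
    if q.any(): print(round(b,3),t[q].min().round(4),t[q].max().round(4),P[q,2].max().round(4))
E
```

```text
[ 0.53106058 -0.04528865] 64.67998969440197 [[-0.166, 0.0003], [-0.158, 0.0003], [-0.15, 0.0004], [-0.142, -0.0004], [-0.134, -0.0001], [-0.126, -0.0004], [-0.118, -0.0003], [-0.11, -0.0006], [-0.102, -0.0003], [-0.094, -0.0003], [-0.086, 0.0], [-0.078, 0.0001], [-0.07, -0.0001], [-0.062, 0.0002], [-0.054, 0.0008], [-0.046, 0.0003], [-0.038, -0.0001], [-0.03, 0.0006], [-0.022, -0.0002], [-0.014, 0.0008], [-0.006, 0.0001], [0.002, 0.0003], [0.01, 0.0001], [0.018, 0.0002], [0.026, -0.0009], [0.034, -0.0], [0.042, -0.0005], [0.05, 0.0006], [0.058, -0.0006], [0.066, -0.0004], [0.074, 0.0], [0.082, -0.0003], [0.09, -0.0004], [0.098, 0.0003], [0.106, -0.0003], [0.114, 0.0001], [0.122, 0.0003], [0.13, 0.0007], [0.138, -0.0001], [0.146, -0.0002], [0.154, -0.0001], [0.162, 0.0002], [0.17, -0.0004], [0.178, -0.0001], [0.186, 0.0004]]
-0.178 0.1138 [113.0, 18.0, 243.0]
-0.174 0.1138 [112.0, 20.0, 243.0]
-0.17 0.1137 [113.0, 19.0, 243.0]
-0.166 0.114 [112.0, 19.0, 242.0]
-0.162 0.1138 [113.0, 19.0, 243.0]
-0.158 0.1131 [112.0, 20.0, 243.0]
-0.154 0.1139 [113.0, 19.0, 243.0]
-0.15 0.1131 [113.0, 
[... 3037 characters left out ...]
02 -0.0401]
t [-0.1735 -0.1718  0.121   0.1223] s [0.0402 0.0403 0.0647 0.0648]
lug 275 -0.07067115986121457 -0.04951948165411168 -0.025754443951433732 0.014032223149949046 0.19645862215619891
bolt 352
0.03 -0.0211 0.0096 0.0795
0.035 -0.0211 0.0095 0.0793
0.04 -0.0212 0.0094 0.0803
0.045 -0.0232 0.0123 0.0796
0.05 -0.0204 0.0122 0.0795
0.055 -0.0204 0.0084 0.0783
0.06 -0.0097 -0.0024 0.0742
0.065 -0.0088 -0.0025 0.0731
0.07 -0.0089 -0.0025 0.0737
0.075 -0.0089 -0.0026 0.0756
0.08 -0.009 -0.0026 0.0764
0.085 -0.0091 -0.0017 0.0769
0.09 -0.0163 0.0064 0.0854
0.095 -0.0173 0.0063 0.0837
0.1 -0.0174 0.0063 0.0864
0.105 -0.0174 0.0062 0.0839
0.11 -0.0174 0.0034 0.0834
0.115 -0.0075 -0.003 0.0752
```

```bash
cat >> h.py <<'E'
A=np.radians(64.68);EY=np.array([np.cos(A),np.sin(A)]);EX=np.array([EY[1],-EY[0]]);O=np.array([.53106,-.04529])-.0058*EY
def stand(P):
    P=np.asarray(P);d=P[...,:2]-O;return np.concatenate([(d@EX)[...,None],(d@EY)[...,None],P[...,2:]],-1)*1000
def where(goal=None):  # goal: stand mm for the TCP
    o=env.get_obs();S=stand(o['tool_pos']);print(round(o['time_s'],2),'TCP stand',S.round(1),'rot',o['tool_rot'].round(2),'F',o['force'].round(1),'grip',round(o['grip_width'],4),round(float(o['grasp_force']),1),'q',o['qpos'].round(0))
    if goal is not None:
        g=np.r_[O+(goal[0]*EX+goal[1]*EY)/1000,goal[2]/1000]
        print('shift mm',(1000*toolT()[:3,:3].T@(g-o['tool_pos'])).round(1))
E
python3 - <<'E'
from h import *
z=np.load('top.npz');S=stand(z['W'])
from h import where; where((0,100,231))
z2=np.load('side.npz');S=stand(z2['W'])
k=(abs(S[...,1])<22)&(S[...,0]<-42)&(S[...,0]>-110)&(S[...,2]>115)
for b in range(115,200,8):
    q=S[k&(S[...,2]>=b)&(S[...,2]<b+8)]
    if len(q): print(b,q[:,0].min().round(1),np.median(q[:,0]).round(1),q[:,0].max().round(1),len(q))
E
```

```text
0.1 TCP stand [ -83.1 -679.   229.6] rot [-1.799e+02  1.000e-02  1.455e+01] F [-0.5  0.6 -0.4] grip 0.0868 0.0 q [76. 18. -4. 83.  1. 79. -3.]
shift mm [ 563.1 -544.6   -0.6]
115 -64.7 -50.7 -42.0 92
123 -70.5 -60.1 -45.7 54
131 -70.2 -63.3 -61.1 17
139 -68.6 -66.7 -61.3 6
147 -63.0 -50.2 -49.1 20
155 -62.3 -53.0 -46.6 56
163 -64.4 -55.4 -52.7 42
171 -66.2 -58.1 -54.3 42
179 -68.9 -60.1 -57.6 43
187 -71.7 -64.5 -59.1 55
```

Emit:
arm_command(
  series=[
    [[28,-27,0],0],
    [[56,-54,0],0],
    [[84,-81,0],0],
    [[113,-109,0],0],
    [[141,-136,0],0],
  ],
  grip=-1,
)

```text
time_s: 0.6
tool_pos: [0.2661, -0.4603, 0.2301]
tool_rot: [-180.0, 0.0, 14.6]
force: [0.4, 0.6, 0.6]
grip_width: 0.0867
grasp_force: 0.0
```

Emit:
arm_command(
  series=[
    [[28,-27,0],0],
    [[56,-54,0],0],
    [[84,-81,0],0],
    [[113,-109,0],0],
    [[141,-136,0],0],
  ],
)

```text
time_s: 1.1
tool_pos: [0.3683, -0.2933, 0.2303]
tool_rot: [-180.0, 0.0, 14.5]
force: [0.8, 0.1, -0.3]
grip_width: 0.087
grasp_force: 0.0
```

Emit:
arm_command(
  series=[
    [[28,-27,0],0],
    [[56,-54,0],0],
    [[84,-81,0],0],
    [[113,-109,0],0],
    [[141,-136,0],0],
  ],
)

```text
time_s: 1.6
tool_pos: [0.4705, -0.1264, 0.2304]
tool_rot: [180.0, 0.0, 14.5]
force: [1.2, -0.8, -0.7]
grip_width: 0.0874
grasp_force: 0.0
```

Emit:
arm_command(
  series=[
    [[28,-27,0],-0.12],
    [[56,-54,0],-0.24],
    [[84,-81,0],-0.36],
    [[113,-109,0],-0.48],
    [[140,-136,0],-0.6],
  ],
)

```text
time_s: 2.1
tool_pos: [0.572, 0.0402, 0.2302]
tool_rot: [-180.0, 0.0, 49.2]
force: [-0.3, -0.5, 0.5]
grip_width: 0.0867
grasp_force: 0.0
```

Emit:
arm_command(
  series=[
    [[0,0,0],-0.1],
    [[0,0,0],-0.2],
    [[0,0,0],-0.275],
    [[0,0,0],-0.275],
    [[0,0,0],-0.275],
  ],
)

```text
time_s: 2.6
tool_pos: [0.5714, 0.0386, 0.2302]
tool_rot: [-180.0, 0.0, 64.6]
force: [0.6, -0.0, 0.5]
grip_width: 0.0873
grasp_force: 0.0
```

```bash
python3 - <<'E'
from h import *
where((0,100,91))
p,d,K,di,T=look('wrist');W=cloud(d,K,di,T);cv2.imwrite('pics/w1.png',p);np.savez('w1.npz',p=p,W=W)
S=stand(W)
k=(S[...,2]>105)&(S[...,2]<130)&(abs(S[...,0])<25)
for b in range(20,150,4):
    q=S[k&(S[...,1]>=b)&(S[...,1]<b+4)]
    if len(q)>5: print(b+2,len(q),np.percentile(q[:,2],95).round(1),((np.percentile(q[:,0],3)+np.percentile(q[:,0],97))/2).round(1),np.ptp(q[:,0]).round(1))
E
```

```text
2.6 TCP stand [  0.6  98.9 230.2] rot [-1.7998e+02  2.0000e-02  6.4560e+01] F [ 0.6 -0.   0.5] grip 0.0873 0.0 q [ 33.  14. -46.  93.  10.  78. -40.]
shift mm [  1.2  -0.5 139.2]
22 14 110.1 -1.5 28.8
26 104 115.3 -1.9 28.7
30 142 115.5 -1.5 28.6
34 145 115.3 -1.8 28.5
38 142 115.5 -1.4 28.4
42 150 115.4 -1.4 29.2
46 145 115.4 -1.8 28.2
50 95 115.6 -1.4 26.2
54 102 121.8 -1.3 42.3
58 229 122.2 -1.7 42.1
62 232 122.1 -1.3 41.9
66 233 122.0 -1.8 41.8
70 237 122.1 -1.7 41.6
74 236 122.2 -1.7 41.3
78 244 122.3 -1.5 42.1
82 238 122.3 -1.2 42.0
86 252 122.4 -1.6 41.8
90 252 122.1 -1.2 42.6
94 252 122.3 -1.2 42.6
98 259 122.3 -1.6 42.3
102 261 122.2 -1.5 42.1
106 266 122.3 -1.5 41.8
110 265 122.2 -1.5 41.6
114 339 121.6 -1.5 41.5
118 183 115.7 -1.5 28.8
122 185 115.6 -1.5 28.7
126 191 115.7 -1.4 28.6
130 188 115.6 -1.4 28.4
134 189 115.7 -1.4 28.2
138 194 115.5 -1.4 28.2
142 198 115.6 -1.4 28.0
146 192 115.6 -1.4 28.7
150 211 115.6 -1.7 28.7
```

View pics/w1.png

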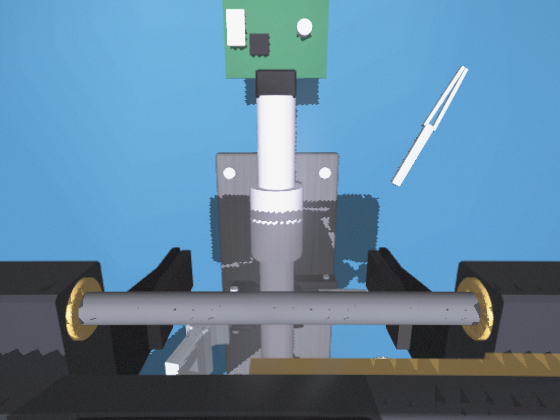

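The wrist view shows the sleeve at about (277,225), centred between the open fingers, with its extent at stand y = 53 to 115. So the boom is about 35 mm out. I go down and grip.

Emit:
arm_command(
  series=[
    [[1,-1,28],0],
    [[1,-2,56],0],
    [[1,-2,84],0],
    [[1,-2,112],0],
    [[1,-2,138],0],
  ],
)

```text
time_s: 3.15
tool_pos: [0.5699, 0.0402, 0.0913]
tool_rot: [-180.0, 0.0, 64.6]
force: [0.3, 0.5, -0.7]
grip_width: 0.087
grasp_force: 0.0
```

Emit:
arm_command(
  series=[
    [[0,0,0],0],
    [[0,0,0],0],
    [[0,0,0],0],
    [[0,0,0],0],
    [[0,0,0],0],
  ],
  grip=1,
  grip_force=20,
)

```text
time_s: 3.65
tool_pos: [0.571, 0.0405, 0.0938]
tool_rot: [179.9, -0.0, 64.7]
force: [0.4, 0.3, 0.1]
grip_width: 0.0549
grasp_force: 0.0
```

```bash
python3 -c "
from h import *
where((0,65,91))"
```

```text
3.65 TCP stand [ -0.6 100.4  93.8] rot [ 1.7988e+02 -3.0000e-02  6.4660e+01] F [0.4 0.3 0.1] grip 0.0549 0.0 q [ 31.  21. -44. 102.  16.  63. -44.]
shift mm [-35.4   0.6   2.7]
```

Emit:
arm_command(
  series=[
    [[0,0,1],0],
    [[0,0,1],0],
    [[0,0,1],0],
    [[0,0,1],0],
    [[0,0,1],0],
  ],
)

```text
time_s: 4.15
tool_pos: [0.5698, 0.0408, 0.0919]
tool_rot: [-180.0, 0.0, 64.7]
force: [-4.3, 1.3, 6.3]
grip_width: 0.0432
grasp_force: 20.0
```

Emit:
arm_command(
  series=[
    [[-5,0,0],0],
    [[-10,0,0],0],
    [[-15,0,0],0],
    [[-20,0,0],0],
    [[-25,0,0],0],
  ],
)

```text
time_s: 4.65
tool_pos: [0.5592, 0.0184, 0.0919]
tool_rot: [-180.0, -0.0, 64.7]
force: [-1.9, 4.1, 5.6]
grip_width: 0.0434
grasp_force: 20.0
```

Emit:
arm_command(
  series=[
    [[-2,0,0],0],
    [[-4,0,0],0],
    [[-6,0,0],0],
    [[-8,0,0],0],
    [[-9,0,0],0],
  ],
)

```text
time_s: 5.15
tool_pos: [0.5553, 0.0101, 0.0919]
tool_rot: [-180.0, -0.0, 64.7]
force: [-1.6, 4.2, 6.3]
grip_width: 0.0434
grasp_force: 20.0
```

```bash
python3 -c "
from h import *
where((0,65,91))
print(EY@env.get_obs()['force'][:2])"
```

```text
5.15 TCP stand [-1.8 66.2 91.9] rot [-1.7997e+02 -2.0000e-02  6.4690e+01] F [-1.6  4.2  6.3] grip 0.0434 20.0 q [ 34.  19. -44. 105.  15.  62. -40.]
shift mm [-1.2  1.8  0.9]
3.1012229476465314
```

Emit:
arm_command(
  series=[
    [[-0.6,0,0],0],
    [[-1.2,0,0],0],
    [[-1.8,0,0],0],
    [[-2.4,0,0],0],
    [[-3,0,0],0],
  ],
)

```text
time_s: 5.65
tool_pos: [0.555, 0.0096, 0.0919]
tool_rot: [180.0, -0.3, 64.7]
force: [1.0, 8.5, 2.3]
grip_width: 0.0437
grasp_force: 20.0
```

Emit:
arm_command(
  series=[
    [[-1,0,0],0],
    [[0,0,0],0],
    [[0,0,0],0],
    [[0,0,0],0],
    [[0,0,0],0],
  ],
  grip=-1,
)

```text
time_s: 6.15
tool_pos: [0.5543, 0.0064, 0.0914]
tool_rot: [180.0, 0.0, 64.6]
force: [0.1, -0.6, -0.7]
grip_width: 0.0758
grasp_force: 0.0
```

Emit:
arm_command(
  series=[
    [[0,0,0],0],
    [[0,0,-20],0],
    [[0,0,-60],0],
    [[0,0,-100],0],
    [[0,0,-150],0],
  ],
)

```text
time_s: 6.65
tool_pos: [0.5532, 0.0069, 0.2419]
tool_rot: [-179.9, 0.1, 64.7]
force: [2.3, -0.1, 0.7]
grip_width: 0.0867
grasp_force: 0.0
```

Emit:
arm_command(
  series=[
    [[-12,-18,0],0],
    [[-25,-36,0],0],
    [[-38,-54,0],0],
    [[-51,-72,0],0],
    [[-65,-100,0],0],
  ],
  grip=1,
)

```text
time_s: 7.15
tool_pos: [0.4358, -0.0093, 0.2415]
tool_rot: [180.0, -0.0, 64.7]
force: [0.1, -0.2, 0.1]
grip_width: 0.0548
grasp_force: 0.0
```

```bash
python3 - <<'E'
from h import *
where((-100,0,175))
for n in ('top','wrist','side'):
    p,d,K,di,T=look(n);S=stand(cloud(d,K,di,T));cv2.imwrite(f'pics/{n}2.png',p)
    k=(S[...,2]>105)&(S[...,2]<130)&(abs(S[...,0])<12);print(n)
    for b in range(14,90,3):
        q=S[k&(S[...,1]>=b)&(S[...,1]<b+3)]
        if len(q)>3: print(b+1,np.percentile(q[:,2],90).round(0),end='; ')
    k=(abs(S[...,1])<22)&(S[...,0]<-42)&(S[...,0]>-110)&(S[...,2]>145)&(S[...,2]<205)
    if k.any(): print('lug',S[k].min(0),S[k].max(0))
E
```

```text
7.15 TCP stand [-101.5   -2.5  241.5] rot [ 1.7998e+02 -4.0000e-02  6.4660e+01] F [ 0.1 -0.2  0.1] grip 0.0548 0.0 q [ 46.  -9. -43. 109.  -6.  78. -21.]
shift mm [ 2.4  1.5 66.5]
top
48 121.0; 51 121.0; 54 122.0; 57 122.0; 60 122.0; 63 122.0; 66 122.0; 69 122.0; 72 121.0; 75 122.0; 78 122.0; 81 114.0; 84 115.0; 87 115.0; 90 114.0; wrist
15 115.0; 18 121.0; 21 122.0; 24 122.0; 27 122.0; 30 122.0; 33 122.0; 36 122.0; 39 122.0; 42 122.0; 45 122.0; 48 122.0; 51 122.0; 54 122.0; 57 122.0; 60 122.0; 63 122.0; 66 122.0; 69 122.0; 72 122.0; 75 122.0; 78 122.0; 81 115.0; 84 115.0; 87 115.0; 90 115.0; lug [-72.47162422 -21.32650828 145.01353035] [-50.309865    19.27122878 196.44632656]
side
15 118.0; 18 121.0; 21 122.0; 24 123.0; 27 123.0; 30 123.0; 33 122.0; 36 122.0; 39 122.0; 42 121.0; 45 121.0; 48 121.0; 51 120.0; 54 122.0; 57 120.0; 60 121.0; 63 122.0; 66 122.0; 69 121.0; 75 120.0; 87 114.0; 90 113.0; lug [-71.07913841 -21.98922258 145.9929541 ] [-47.89076686  20.00207415 194.91875652]
```

Emit:
arm_command(
  series=[
    [[2,0,0],0],
    [[2,0,0],0],
    [[2,0,0],0],
    [[2,0,0],0],
    [[2,0,0],0],
  ],
)

```text
time_s: 7.8
tool_pos: [0.4372, -0.007, 0.2413]
tool_rot: [-180.0, -0.0, 64.7]
force: [0.6, -0.3, 0.2]
grip_width: 0.0045
grasp_force: 0.0
```

Emit:
arm_command(
  series=[
    [[0,0,0],0],
    [[0,0,0],0],
    [[0,0,20],0],
    [[0,0,44],0],
    [[0,0,68],0],
  ],
)

```text
time_s: 8.3
tool_pos: [0.4372, -0.0072, 0.173]
tool_rot: [179.9, 0.0, 64.7]
force: [-0.2, 0.2, 0.8]
grip_width: 0.0004
grasp_force: 0.0
```

```bash
python3 - <<'E'
from h import *
where()
h=np.array([-38,100]);half=15
for th in np.radians([105,95,85,75,65,55,45,35,25,15,8,0]):
    r=np.interp(th,[0,1.8],[92,72]);c=h+r*np.array([np.cos(th),np.sin(th)])+10*np.array([-np.sin(th),np.cos(th)])
    if th>1.57: c[0]=min(c[0],-38+98*np.cos(th)-10*np.sin(th))
    print(np.degrees(th).round(),'TCP x,z',(c+[-half,8]).round(1))
E
```

```text
8.3 TCP stand [-1.011e+02  1.000e-01  1.730e+02] rot [1.7994e+02 1.0000e-02 6.4660e+01] F [-0.2  0.2  0.8] grip 0.0004 0.0 q [ 45.  -5. -45. 115.  -4.  69. -23.]
105.0 TCP x,z [-88. 175.]
95.0 TCP x,z [-71.5 180.4]
85.0 TCP x,z [-56.4 184.1]
75.0 TCP x,z [-42.6 185.4]
65.0 TCP x,z [-28.5 184.2]
55.0 TCP x,z [-14.5 180.4]
45.0 TCP x,z [ -1.2 174. ]
35.0 TCP x,z [ 11.1 165.1]
25.0 TCP x,z [ 21.8 153.9]
15.0 TCP x,z [ 30.5 140.7]
8.0 TCP x,z [ 35.2 130.5]
0.0 TCP x,z [ 39. 118.]
```

Emit:
arm_command(
  series=[
    [[0,6,-1],0],
    [[0,13,-3],0],
    [[0,19,-4],0],
    [[0,25,-6],0],
    [[0,30,-8],0],
  ],
)

```text
time_s: 8.8
tool_pos: [0.4648, -0.0201, 0.1823]
tool_rot: [180.0, -0.0, 64.7]
force: [-2.0, 1.0, -0.9]
grip_width: 0.0005
grasp_force: 0.9
```

Emit:
arm_command(
  series=[
    [[0,6,-1],0],
    [[0,12,-3],0],
    [[0,18,-4],0],
    [[0,24,-5],0],
    [[0,29,-5],0],
  ],
)

```text
time_s: 9.3
tool_pos: [0.4906, -0.0327, 0.1863]
tool_rot: [-180.0, 0.0, 64.7]
force: [-1.6, 1.0, -1.1]
grip_width: 0.0005
grasp_force: 1.0
```

```bash
python3 - <<'E'
from h import *
where()
p,d,K,di,T=look('side');S=stand(cloud(d,K,di,T));cv2.imwrite('pics/s3.png',cv2.resize(p[120:320,180:380],None,fx=3,fy=3))
E
```

```text
9.3 TCP stand [-4.200e+01 -1.000e-01  1.863e+02] rot [-1.7997e+02  1.0000e-02  6.4670e+01] F [-1.6  1.  -1.1] grip 0.0005 1.0 q [ 45.   3. -45. 107.   2.  71. -26.]
```

View pics/s3.png

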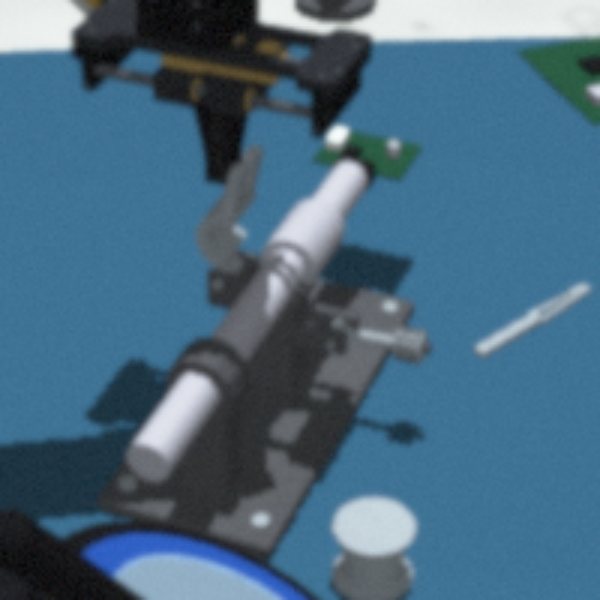

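The cap is now past vertical and leaning over the tube at (235,200), with the fingers behind it at (222,150). The pushing works, so I continue along the arc.

Emit:
arm_command(
  series=[
    [[0,6,0],0],
    [[0,11,1],0],
    [[0,17,2],0],
    [[0,23,4],0],
    [[0,28,5],0],
  ],
)

```text
time_s: 9.85
tool_pos: [0.5162, -0.0447, 0.1814]
tool_rot: [180.0, -0.0, 64.7]
force: [-1.6, 0.6, -0.1]
grip_width: 0.0003
grasp_force: 0.8
```

Emit:
arm_command(
  series=[
    [[0,5,2],0],
    [[0,11,5],0],
    [[0,16,9],0],
    [[0,21,12],0],
    [[0,25,16],0],
  ],
)

```text
time_s: 10.35
tool_pos: [0.5389, -0.0553, 0.1654]
tool_rot: [180.0, -0.0, 64.7]
force: [-1.1, 1.7, 1.2]
grip_width: 0.0003
grasp_force: 0.6
```

Emit:
arm_command(
  series=[
    [[0,4,4],0],
    [[0,8,9],0],
    [[0,12,14],0],
    [[0,16,20],0],
    [[0,20,25],0],
  ],
)

```text
time_s: 10.85
tool_pos: [0.5566, -0.0638, 0.1399]
tool_rot: [-180.0, 0.0, 64.7]
force: [-0.3, 0.8, 0.7]
grip_width: 0.0007
grasp_force: 0.5
```

```bash
python3 -c "
from h import *
where((40,0,118))"
```

```text
10.85 TCP stand [ 31.   -0.  139.9] rot [-1.800e+02  1.000e-02  6.467e+01] F [-0.3  0.8  0.7] grip 0.0007 0.5 q [ 41.  16. -43. 101.  12.  67. -30.]
shift mm [ 0.   9.1 21.9]
```

Emit:
arm_command(
  series=[
    [[0,3,4],0],
    [[0,6,8],0],
    [[0,8,12],0],
    [[0,10,16],0],
    [[0,12,19],0],
  ],
)

```text
time_s: 11.35
tool_pos: [0.5673, -0.0688, 0.1212]
tool_rot: [180.0, 0.0, 64.7]
force: [0.4, 0.7, 0.2]
grip_width: 0.0007
grasp_force: 0.3
```

Emit:
arm_command(
  series=[
    [[0,0,1],0],
    [[0,0,2],0],
    [[0,0,3],0],
    [[0,0,4],0],
    [[0,0,4.5],0],
  ],
)

```text
time_s: 11.85
tool_pos: [0.5675, -0.0689, 0.1182]
tool_rot: [179.9, 0.0, 64.7]
force: [-2.5, -0.6, 9.6]
grip_width: -0.0001
grasp_force: 4.5
```

Emit:
arm_command(
  series=[
    [[0,0,1],0],
    [[0,0,1],0],
    [[0,0,0],0],
    [[0,0,-30],0],
    [[0,0,-70],0],
  ],
)

```text
time_s: 12.35
tool_pos: [0.5653, -0.0686, 0.1858]
tool_rot: [-179.7, 0.1, 64.7]
force: [0.2, -0.7, -0.5]
grip_width: 0.0008
grasp_force: 0.0
```

Emit:
arm_command(
  series=[
    [[0,12,-10],0.14],
    [[0,24,-20],0.28],
    [[0,36,-30],0.42],
    [[0,48,-30],0.56],
    [[0,60,-30],0.7],
  ],
  grip=-1,
)

```text
time_s: 12.85
tool_pos: [0.6218, -0.0945, 0.2173]
tool_rot: [180.0, -0.0, 24.2]
force: [0.2, 0.4, -0.5]
grip_width: 0.0328
grasp_force: 0.0
```

Emit:
arm_command(
  series=[
    [[0,0,0],0.14],
    [[0,0,0],0.28],
    [[0,0,0],0.42],
    [[0,0,0],0.56],
    [[0,0,0],0.7],
  ],
)

```text
time_s: 13.35
tool_pos: [0.6211, -0.0941, 0.2168]
tool_rot: [180.0, 0.0, -15.9]
force: [0.7, 0.3, -0.6]
grip_width: 0.0723
grasp_force: 0.0
```

Emit:
arm_command(
  series=[
    [[0,0,0],0.1],
    [[0,0,0],0.17],
    [[0,0,0],0.17],
    [[0,0,0],0.17],
    [[0,0,0],0.17],
  ],
)

```text
time_s: 13.85
tool_pos: [0.6213, -0.0943, 0.2169]
tool_rot: [180.0, 0.0, -25.2]
force: [0.6, -0.1, -0.6]
grip_width: 0.087
grasp_force: 0.0
```

```bash
python3 - <<'E'
from h import *
where((100,0,100))
for n in ('top','wrist'):
    p,d,K,di,T=look(n);S=stand(cloud(d,K,di,T));cv2.imwrite(f'pics/{n}4.png',p);print(n)
    k=(S[...,2]>55)&(S[...,2]<135)&(S[...,0]>24)&(S[...,0]<140)&(abs(S[...,1])<40)
    for b in range(24,130,6):
        q=S[k&(S[...,0]>=b)&(S[...,0]<b+6)]
        if len(q)>3: print(b+3,len(q),'y',q[:,1].min().round(1),q[:,1].max().round(1),'z',np.percentile(q[:,2],[5,95]).round(1))
E
```

```text
13.85 TCP stand [1.026e+02 1.000e-01 2.169e+02] rot [ 1.800e+02  1.000e-02 -2.521e+01] F [ 0.6 -0.1 -0.6] grip 0.087 0.0 q [  30.   18.  -29.   87.    9.   77. -116.]
shift mm [-2.500e+00  1.000e-01  1.169e+02]
top
27 59 y -19.1 19.9 z [107.  111.7]
33 58 y -16.6 19.8 z [107.  111.8]
39 36 y -11.6 19.7 z [ 68.8 111.5]
45 45 y -8.1 19.6 z [ 70.9 111.1]
51 39 y -5.6 19.6 z [ 70.4 111.5]
57 34 y -3.8 19.6 z [ 70.  111.4]
63 7 y -2.1 3.4 z [70.5 73.2]
69 5 y 0.6 3.3 z [69.3 73.3]
wrist
33 72 y -21.1 19.0 z [102.3 109.9]
39 235 y -21.1 19.0 z [108.9 111.1]
45 337 y -21.0 18.8 z [ 71.  111.1]
51 484 y -20.9 18.8 z [ 69.3 111. ]
57 575 y -21.1 18.9 z [ 66.5 110.7]
63 61 y -5.2 3.0 z [70.4 74. ]
69 64 y -5.1 3.0 z [71.4 74.5]
75 56 y -5.1 3.0 z [71.6 74.8]
81 57 y -4.2 3.0 z [71.9 75.1]
87 38 y -8.4 2.9 z [72.5 76.1]
93 175 y -13.8 10.8 z [72.5 83.1]
99 186 y -13.7 10.7 z [73.  83.9]
105 200 y -13.6 10.7 z [73.6 84.5]
111 205 y -13.5 10.6 z [67.3 83.1]
117 35 y -4.9 2.9 z [69.5 77.5]
```

View pics/wrist4.png

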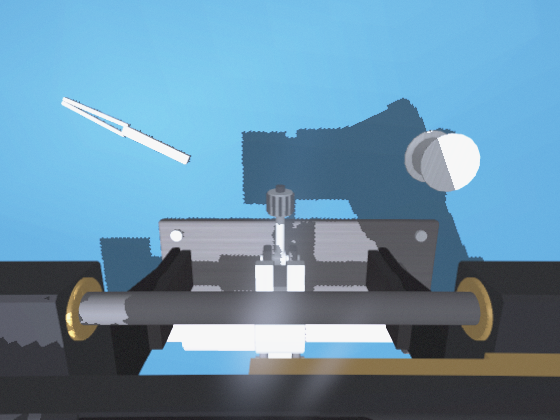

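The wrist view shows the shut lug at (280,275), its slot in line with the bolt shank at (280,240), and the nut at (280,203). The lug top measures 110 mm, so the cap is shut. I go down to grip the nut.

Emit:
arm_command(
  series=[
    [[0,1,30],0],
    [[0,1,62],0],
    [[0,1,94],0],
    [[0,1,126],0],
    [[0,1,154],0],
  ],
)

```text
time_s: 14.45
tool_pos: [0.6205, -0.0954, 0.0614]
tool_rot: [180.0, 0.0, -25.3]
force: [-0.3, 0.0, 0.0]
grip_width: 0.087
grasp_force: 0.0
```

Emit:
arm_command(
  series=[
    [[0,0,0],0],
    [[0,0,0],0],
    [[0,0,0],0],
    [[0,0,0],0],
    [[0,0,0],0],
  ],
  grip=1,
  grip_force=20,
)

```text
time_s: 14.95
tool_pos: [0.6219, -0.0954, 0.0646]
tool_rot: [-180.0, -0.1, -25.3]
force: [-0.6, 0.5, -0.4]
grip_width: 0.0551
grasp_force: 0.0
```

Emit:
arm_command(
  series=[
    [[0,0,0],0],
    [[0,0,0],0],
    [[0,0,0],0],
    [[0,0,0],0],
    [[0,0,0],0],
  ],
)

```text
time_s: 15.45
tool_pos: [0.6211, -0.095, 0.063]
tool_rot: [-180.0, -0.0, -25.3]
force: [0.3, 0.8, -1.4]
grip_width: 0.0211
grasp_force: 20.0
```

```bash
python3 - <<'E'
from h import *
where()
for f in [1.48,1.3,1.1,.9,.7,.5]: print(f,(54*np.sin(f)-54*np.sin(1.48)).round(1),(54*np.cos(f)-54*np.cos(1.48)).round(1))
E
```

```text
15.45 TCP stand [102.7  -0.6  63. ] rot [-1.7998e+02 -1.0000e-02 -2.5260e+01] F [ 0.3  0.8 -1.4] grip 0.0211 20.0 q [  28.   26.  -28.   96.   13.   61. -119.]
1.48 0.0 0.0
1.3 -1.7 9.5
1.1 -5.7 19.6
0.9 -11.5 28.7
0.7 -19.0 36.4
0.5 -27.9 42.5
```

Emit:
arm_command(
  series=[
    [[-0.6,0,-4],0],
    [[-1.4,0,-8],0],
    [[-2.5,0,-12],0],
    [[-4,0,-16],0],
    [[-5.7,0,-19.6],0],
  ],
)

```text
time_s: 15.95
tool_pos: [0.6159, -0.0925, 0.083]
tool_rot: [-180.0, -0.0, -25.3]
force: [2.7, 1.0, -4.4]
grip_width: 0.0211
grasp_force: 20.0
```

Emit:
arm_command(
  series=[
    [[-2.6,0,-3.8],0],
    [[-5.8,0,-9],0],
    [[-8,0,-12],0],
    [[-10.5,0,-14.5],0],
    [[-13.3,0,-16.8],0],
  ],
)

```text
time_s: 16.45
tool_pos: [0.6044, -0.0871, 0.1001]
tool_rot: [-180.0, -0.1, -25.3]
force: [5.1, 1.7, -1.6]
grip_width: 0.0214
grasp_force: 20.0
```

Emit:
arm_command(
  series=[
    [[-1.8,0,-1.3],0],
    [[-3.6,0,-2.6],0],
    [[-5.4,0,-3.8],0],
    [[-7.2,0,-5],0],
    [[-8.9,0,-6.1],0],
  ],
)

```text
time_s: 16.95
tool_pos: [0.5969, -0.0836, 0.1066]
tool_rot: [-180.0, -0.2, -25.3]
force: [5.2, 0.2, -1.4]
grip_width: 0.0215
grasp_force: 20.0
```

```bash
python3 - <<'E'
from h import *
where()
p,*_=look('side');cv2.imwrite('pics/s5.png',cv2.resize(p[120:320,200:400],None,fx=3,fy=3))
E
```

```text
16.95 TCP stand [ 75.9  -0.7 106.6] rot [-1.7996e+02 -1.7000e-01 -2.5280e+01] F [ 5.2  0.2 -1.4] grip 0.0215 20.0 q [  29.   20.  -29.   98.   11.   64. -118.]
```

View pics/s5.png

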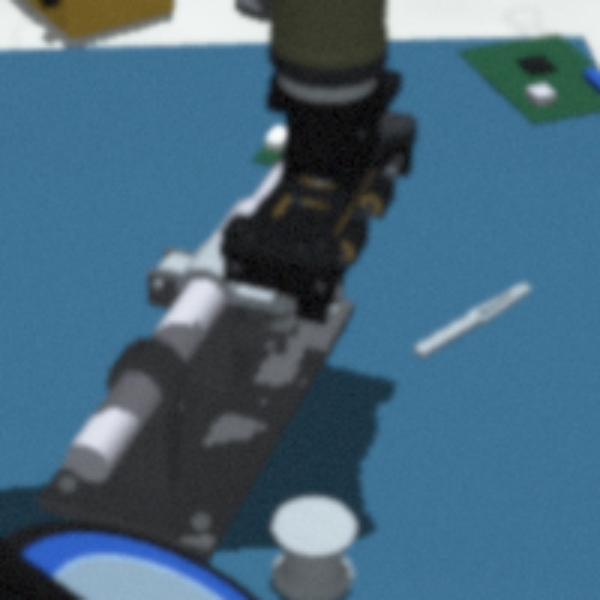

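The cap is shut and the nut is gripped at about 30 degrees from upright, at (310,290). Next I release it, back off, and push it home from outside with closed fingers above the lug.

Emit:
arm_command(
  series=[
    [[0,0,0],0],
    [[0,0,0],0],
    [[0,0,0],0],
    [[0,0,0],0],
    [[0,0,0],0],
  ],
  grip=-1,
)

```text
time_s: 17.5
tool_pos: [0.5953, -0.0835, 0.1053]
tool_rot: [180.0, 0.1, -25.3]
force: [-0.5, 0.8, 0.5]
grip_width: 0.0534
grasp_force: 0.0
```

Emit:
arm_command(
  series=[
    [[0,0,-15],0],
    [[0,0,-30],0],
    [[0,0,-50],0],
    [[15,0,-60],0],
    [[34,0,-60],0],
  ],
)

```text
time_s: 18.0
tool_pos: [0.6285, -0.0978, 0.1701]
tool_rot: [-179.9, -0.3, -25.2]
force: [0.4, -0.4, -0.6]
grip_width: 0.0856
grasp_force: 0.0
```

Emit:
arm_command(
  series=[
    [[0,0,0],0],
    [[0,0,0],0],
    [[0,0,0],0],
    [[0,0,0],0],
    [[0,0,0],0],
  ],
  grip=1,
)

```text
time_s: 18.5
tool_pos: [0.6261, -0.0976, 0.1656]
tool_rot: [180.0, 0.0, -25.3]
force: [0.2, 0.7, -0.8]
grip_width: 0.055
grasp_force: 0.0
```

Emit:
arm_command(
  series=[
    [[0,0,0],0],
    [[0,0,0],0],
    [[0,0,0],0],
    [[0,0,0],0],
    [[0,0,0],0],
  ],
)

```text
time_s: 19.0
tool_pos: [0.6265, -0.0979, 0.1655]
tool_rot: [180.0, 0.0, -25.3]
force: [-0.9, -0.4, 0.3]
grip_width: 0.0147
grasp_force: 0.0
```

```bash
python3 - <<'E'
from h import *
where((108,-0.5,122))
for n in ('wrist','side'):
    p,d,K,di,T=look(n);S=stand(cloud(d,K,di,T));print(n)
    k=(S[...,2]>112)&(S[...,2]<145)&(S[...,0]>40)&(S[...,0]<98)&(abs(S[...,1])<20)
    if k.any(): print(k.sum(),np.percentile(S[k],[2,50,98],axis=0).round(1))
E
```

```text
19.0 TCP stand [108.7  -0.9 165.5] rot [179.99   0.   -25.28] F [-0.9 -0.4  0.3] grip 0.0147 0.0 q [  29.   21.  -29.   90.   10.   72. -116.]
shift mm [-0.7 -0.4 43.5]
wrist
861 [[ 78.2 -10.9 113.3]
 [ 86.   -1.7 120.8]
 [ 92.3   7.6 125.6]]
side
103 [[ 44.3 -14.8 112.4]
 [ 80.8  -5.9 119.5]
 [ 91.8   8.6 125.8]]
```

Emit:
arm_command(
  series=[
    [[0,0,10],0],
    [[0,0,20],0],
    [[0,0,30],0],
    [[0,0,40],0],
    [[0,0,44],0],
  ],
)

```text
time_s: 19.6
tool_pos: [0.6255, -0.0978, 0.1195]
tool_rot: [180.0, 0.2, -25.3]
force: [-0.5, -0.9, -0.4]
grip_width: 0.0005
grasp_force: 0.0
```

Emit:
arm_command(
  series=[
    [[-5,0,0],0],
    [[-10,0,0],0],
    [[-15,0,0],0],
    [[-20,0,0],0],
    [[-24,0,0],0],
  ],
)

```text
time_s: 20.1
tool_pos: [0.6053, -0.0875, 0.1228]
tool_rot: [-180.0, -0.1, -25.3]
force: [2.8, -1.3, 1.5]
grip_width: 0.0006
grasp_force: 1.3
```

Emit:
arm_command(
  series=[
    [[-3,0,0],0],
    [[-6,0,0],0],
    [[-9,0,0],0],
    [[-12,0,0],0],
    [[-14,0,0],0],
  ],
)

```text
time_s: 20.6
tool_pos: [0.5916, -0.0813, 0.1212]
tool_rot: [180.0, 0.0, -25.3]
force: [1.5, 0.0, 0.4]
grip_width: 0.0007
grasp_force: 0.8
```

```bash
python3 -c "
from h import *
where((68.5,-0.5,122))"
```

```text
20.6 TCP stand [ 70.1  -0.9 121.2] rot [ 1.7999e+02  5.0000e-02 -2.5270e+01] F [1.5 0.  0.4] grip 0.0007 0.8 q [  30.   19.  -29.   98.   10.   66. -117.]
shift mm [-1.6 -0.4 -0.8]
```

Emit:
arm_command(
  series=[
    [[-0.8,0,0],0],
    [[-1.6,0,0],0],
    [[-2.4,0,0],0],
    [[-3.2,0,0],0],
    [[-4,0,0],0],
  ],
)

```text
time_s: 21.1
tool_pos: [0.5885, -0.0799, 0.1215]
tool_rot: [-180.0, -0.0, -25.3]
force: [2.3, 0.3, 2.0]
grip_width: 0.0004
grasp_force: 1.1
```

Emit:
arm_command(
  series=[
    [[-0.8,0,0],0],
    [[-1.6,0,0],0],
    [[-2.4,0,0],0],
    [[-3.2,0,0],0],
    [[-4,0,0],0],
  ],
)

```text
time_s: 21.6
tool_pos: [0.588, -0.0797, 0.1219]
tool_rot: [-179.9, -0.4, -25.3]
force: [11.4, -3.1, -5.6]
grip_width: 0.0006
grasp_force: 5.9
```

Emit:
arm_command(
  series=[
    [[-0.5,0,0],0],
    [[0,0,0],0],
    [[15,0,0],0],
    [[35,0,0],0],
    [[55,0,-10],0],
  ],
)

```text
time_s: 22.1
tool_pos: [0.6327, -0.1018, 0.1295]
tool_rot: [179.9, 0.3, -25.3]
force: [-0.1, -1.2, 0.4]
grip_width: 0.0008
grasp_force: 0.0
```

Emit:
arm_command(
  series=[
    [[0,0,-30],0],
    [[0,0,-60],0],
    [[0,0,-90],0],
    [[0,0,-110],0],
    [[0,0,-110],0],
  ],
)

```text
time_s: 22.6
tool_pos: [0.6354, -0.1014, 0.2445]
tool_rot: [-180.0, -0.2, -25.3]
force: [0.2, 0.9, -0.1]
grip_width: 0.0008
grasp_force: 0.0
```

```bash
python3 - <<'E'
from h import *
where()
for n in ('top','wrist','side'):
    p,d,K,di,T=look(n);S=stand(cloud(d,K,di,T));print(n);cv2.imwrite(f'pics/{n}6.png',p if n=='wrist' else cv2.resize(p[110:330,150:430],None,fx=2.7,fy=2.7))
    k=(S[...,2]>114)&(S[...,2]<145)&(S[...,0]>28)&(S[...,0]<98)&(abs(S[...,1])<20)
    if k.any(): print('nut',k.sum(),np.percentile(S[k],[2,50,98],axis=0).round(1))
    k=(abs(S[...,0])<8)&(S[...,1]>15)&(S[...,1]<100)&(S[...,2]>118.5)
    print('sleeve/ring y',np.percentile(S[k][:,1],[1,99]).round(1))
    k=(S[...,2]>100)&(S[...,2]<115)&(S[...,0]>38)&(S[...,0]<62)&(abs(S[...,1])<19)
    if k.any(): print('lug z',np.percentile(S[k][:,2],[10,50,90]).round(1))
    if n=='top':
        W=cloud(d,K,di,T);W0=np.load('top.npz')['W']
        for u,v in [(378,195),(390,313)]: print(W[v,u].round(3),W0[v,u].round(3))
        m=(abs(p.astype(int)-np.load('top.npz')['p'])).sum(2)>80
        for nm,(a,b,c,e) in dict(spool=(175,215,358,398),tray=(275,352,350,430),tw=(95,152,230,278)).items(): print(nm,m[a:b,c:e].sum())
E
```

```text
22.6 TCP stand [118.3  -0.3 244.5] rot [-179.96   -0.19  -25.27] F [ 0.2  0.9 -0.1] grip 0.0008 0.0 q [  29.   19.  -29.   82.    9.   80. -115.]
top
nut 118 [[ 37.6  -9.8 116.8]
 [ 47.4   0.3 131.7]
 [ 57.7  10.2 137. ]]
sleeve/ring y [15.4 79.3]
lug z [107.6 109.4 111.7]
[ 0.516 -0.105  0.666] [ 0.579 -0.244  0.044]
[ 0.438 -0.11   0.677] [ 0.333 -0.274  0.017]
spool 1572
tray 5824
tw 692
wristTraceback (most recent call last):
  File "<stdin>", line 8, in <module>
    return _quantile_unchecked(
        a, q, axis, out, overwrite_input, method, keepdims, weights)
    return _ureduce(a,
                    func=_quantile_ureduce_func,
    ...<5 lines>...
                    overwrite_input=overwrite_input,
                    method=method)
    r = func(a, **kwargs)
    result = _quantile(arr,
                       quantiles=q,
    ...<2 lines>...
                       out=out,
                       weights=wgt)
    slices_having_nans = np.isnan(arr[-1, ...])
                                  ~~~^^^^^^^^^
IndexError: index -1 is out of bounds for axis 0 with size 0
```

View pics/wrist6.png

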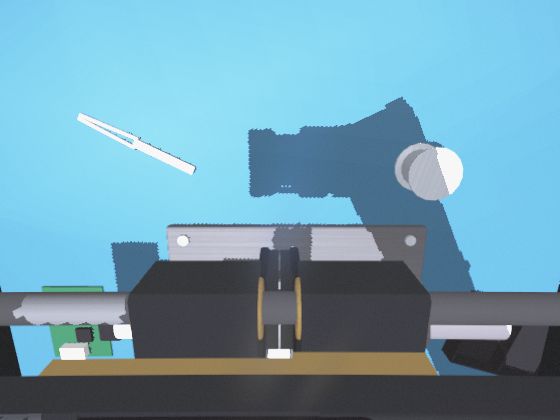

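The wrist view shows the tweezers at (135,143) and the spool at (430,172), both undisturbed. The top depth gives the nut centred at x = 47.5 with its top at 137 mm, so the bolt is upright and home. The lug top is at about 110 mm (shut) and the sleeve ends at y = 79 mm (home). I hand in.

```bash
python3 -c "
from h import *
print(env.sign_off())"
```

```text
the job is handed in; nothing more can be done
None
```

The job is handed in at about 23 s: the sleeve is against the clamp, the hinged half is shut and the bolt stands upright in the slot; the arm did not go near the spool, tray or tweezers, but I did not re-measure where they stand.

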